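# Pump up the mould sprayer

### The arm

A 7-joint arm with a two-finger parallel gripper is mounted at the origin on the work surface. World frame = base frame: x ahead of the robot, y to its left, z up, the work surface at z = 0. Lengths are in m, angles in rad, forces in N, time in s.
With the tool pointing down it reaches from about 0.425 to 0.925 m from the base axis. Payload 6.8 kg.
Tool frame: the origin (TCP) lies midway between the tips of the shut fingers; the grasp point (between the pads) lies 19 mm behind it; z points along the fingers, y is the direction in which the jaws open and shut (so a half turn about z gives the same grasp; the last joint's range is limited). The gripper opens to 85 mm and grips with 20 to 120 N. Pads are 22 mm wide; open, the fingers measure 114 mm over their backs; the gripper's body (76 mm by 85 mm) begins 54 mm behind the grasp point. The pads swing forward as they close: fully open they stand 13 mm farther back than shut.
Start: joints at [1.129, 0.477, 0.022, 1.555, -0.011, 1.109, -0.083], TCP at [0.221, -0.638, 0.231] pointing down, gripper open.
Joint ranges: [-2.96, 2.96], [-0.34, 2.1], [-1.41, 1.46], [0.24, 2.44], [-1.37, 4.51], [0.17, 1.92], [-2.96, 2.96]. Speed limits (rad/s): [2.39, 2.39, 3.14, 3.14, 3.14, 3.14, 3.14].

### API

Orientations are given as a unit quaternion [w, x, y, z].
In Python, from station import readout, eyes, ticket gives the robot as it stands. The module is installed in compiled form; this text tells all that it offers.
- The arm moves only by the shell command python3 -m crank 'ROWS' [FORCE]. ROWS is JSON, a list of rows, each an object of numbers: "jaw": the opening in per cent of the stroke, from 0 (shut) to 100 (fully open); "x", "y", "z": the shift along the tool's x, y, z in mm; "ax", "ay", "az": the turn, a rotation vector about the tool's x, y, z in degrees. In form: [{"jaw": .., "x": .., "y": .., "z": .., "ax": .., "ay": .., "az": ..}, ...]. A call has 1 to 12 rows; each row shifts and turns the commanded pose from where the row before left it, along the tool's axes as they then stand; what a row does not reach is not made up. A row lasts 1/8 s, in which the tool goes at most 62.5 mm and 10.7 degrees, less where a joint would pass 70% of its speed; a pose out of reach is approached as far as the arm can. A call with a gripper value outside its range is refused whole. The fingers move at their own pace and stop on an object; FORCE is the grip in N (left out, the last holds). Time passes only in rows, so rows that do not move let the fingers close. It gives the time, the measured TCP pose, the force and the opening at its end, in the units of the state.
- readout.get_obs(): the state, without advancing time (a new reading comes with each control period).
- eyes.read_camera(name): name is "scene" or "side" or "wrist"; returns (picture, depth): 480x640x3 uint8, red, green, blue; 480x640 float32, m along the optical axis (not along the pixel's ray), 0 where there is no reading.
- eyes.calibration(name): a dict with "fx", "fy", "cx", "cy" (pixels), "R" (3x3) and "t" (3): a world point X has camera coordinates R X + t. Camera axes: x right, y down, z forward; pixel columns grow to the right and rows downward; lengths in m; the calibration is good to about 2 mm. A picture is of the moment at which its call begins: read the wrist's pose just before it. calibration takes no time and is no camera call; for the wrist camera it gives the pose at the moment of the call.
- ticket.hand_in(): hands the job in, once; it reports no verdict.
The state is a dict: "t": time; "q": joint angles; "joint_vel": joint speeds; "joint_torque": joint torques, N m; "eef_pos": TCP position; "tool_rot": TCP orientation; "contact_force": force on the tool from outside, world axes, zero at the start; "torque": the same for the moment, N m; "gripper_width": opening from 0.0 (shut) to 1.0 (fully open).
Only numpy, scipy, OpenCV 4.12 (cv2) and the standard library are available. Lean on these libraries where they do the work, as an engineer would, in place of code of your own. Each camera call takes 0.05 s, during which the arm holds its last target. There are 200 camera calls.

### The job

Pump up the compression sprayer on the felt table so that it is ready for dampening the plaster moulds: push the round pump knob on its top all the way down and let its spring bring it right up again, stroke after stroke, until the little pressure pin on the tank's shoulder stands fully out. Only push the knob: do not lift, tip or shift the sprayer, keep the fingers off the pin, and leave the other things on the table where they are. Finish with the knob up.

Things in the scene. Friction and masses are not known exactly. Their poses are not given: they have to be found in the camera images.
- sprayer: hand compression sprayer, loose, upright, 0.7 to 1.3 kg: white round tank 112 mm across, 160 tall; black collar, grey head up to 212 mm, knob on top. Origin: centre of its underside; z up; the yaw varies so that the gauge is on the side away from the robot. Towards its +x a level lance with brass nozzle (192 mm high, to 98 mm from the axis), towards -x a black D-handle (to 105 mm from the axis, 60 to 201 mm high), towards +y the pressure gauge
- knob_top (a point): centre of the flat top of the pump knob, a black mushroom 48 mm across and 18 mm thick on a 12 mm steel rod; on the sprayer's vertical axis, 274 mm above the table when up, 234 mm when pushed fully down
- plunger (a joint): travel of the pump knob in m: 0 up, 0.040 fully down (firm stop). A spring drives it up, with about 4 N at the top and 10 N at the bottom; moving it at 0.1 m/s takes some 3 N more. Let go, it is up again within half a second
- pin_travel (a joint): how far the pressure pin stands out of its boss, in m: 0 sunk, 0.020 fully out (stop); 0 to 0.006 at the start. Each full stroke (down and right up) lifts it by about 4 mm, a shorter one by less; it stays up between strokes. Once it is out, more strokes do no harm (a relief valve opens)
- gauge_pin: the pressure pin: brass, 9 mm across, rising straight up out of a black boss (18 mm across, top 172 mm above the table) on the tank's shoulder, 48 mm from the sprayer's axis towards its +y. A white band 3 mm wide at its foot is the last of it to come out. Origin 1 mm below its top: 173 mm above the table when sunk, 193 mm when out
- jar: bystander: closed white jar with paper label and steel lid, 70 mm across, 105 mm tall; origin at the centre of its underside
- plaster_block: bystander: white plaster block 110 x 80 x 30 mm with a plant relief on top; origin at the centre of its underside
- clay_cup: bystander: dark round clay bowl, 88 mm across, 65 mm tall; origin at the centre of its underside
- carver: bystander: flat modelling spatula 170 mm long lying on the table, handle towards its -x

How it is judged:
On the way, in this order (a step that is already met when the one before it is completed fails the run):
1. the knob is pushed all the way down (value of joint plunger above 0.036 m).
2. it comes right up again (value of joint plunger below 0.006 m).
3. it is pushed all the way down again (value of joint plunger above 0.036 m).
4. the pressure pin stands fully out (value of joint pin_travel above 0.018 m), for 0.2 s.
At the end, for the whole second after the job is handed in: the pressure pin stands at least 18 of its 20 mm out, the knob is up (within 3 mm), and the sprayer stands still and upright (within 3 degrees) less than 25 mm from where it was (value of joint pin_travel above 0.018 m and value of joint plunger below 0.003 m and angle between sprayer's own z axis and vertical below 0.05 rad and height (world z) of sprayer below 0.005 m and distance of sprayer from where it was at the start of the episode below 0.025 m and linear speed of sprayer below 0.01 m/s); the robot touches nothing.
It fails at once if the sprayer is lifted (10 mm) (height (world z) of sprayer above 0.01 m).
It fails at once if the sprayer is tipped (10 degrees) (angle between sprayer's own z axis and vertical above 0.17 rad).
It fails at once if the sprayer is shifted by 25 mm (distance of sprayer from where it was at the start of the episode above 0.025 m).
It fails at once if the pressure pin is touched (contact force between gauge_pin and the arm above 0.5 N or contact force between gauge_pin and the fingers above 0.5 N).
It fails at once if a bystander (jar, plaster block, clay bowl, spatula) is moved by 15 mm (distance of any of jar, plaster_block, clay_cup, carver from where it was at the start of the episode above 0.015 m).
It also fails if it takes over 48 s, if anything falls off the work surface, if the arm or the gripper's body presses on something with over 40 N, if the wrist force passes 120 N, or if a joint passes its speed limit or range.

## Working session

There is one attempt and no reset: what is moved stays moved. The work goes in short steps, Python scripts to look and compute and a shell command to move; the robot and the scene stay as the last step left them, time stands still between calls to the robot, and variables do not carry over. Pictures are saved under pics/ and viewed, about 8 in all and at most 12, crops included, and the job is handed in when it is done.

```bash
mkdir -p pics; python3 - <<'E'
from station import readout, eyes
import cv2, numpy as np
o=readout.get_obs(); print({k:np.round(v,3) for k,v in o.items()})
ims=[]
for n in("scene","side"):
    p,d=eyes.read_camera(n); c=eyes.calibration(n); np.savez(f"{n}.npz",p=p,d=d,**c)
    print(n,np.round(-np.array(c["R"]).T@c["t"],3))
    cv2.imwrite(f"pics/{n}0.png",p[:,:,::-1])
E
```

```text
{'t': np.float64(0.0), 'q': array([ 1.129,  0.478,  0.022,  1.556, -0.012,  1.109, -0.083]), 'joint_vel': array([ 0.   ,  0.001,  0.   ,  0.   ,  0.   ,  0.   , -0.001]), 'joint_torque': array([-0.0000e+00, -5.9647e+01,  1.6080e+00, -2.8120e+01,  1.2000e-02,
        9.0000e-03, -0.0000e+00]), 'eef_pos': array([ 0.221, -0.637,  0.23 ]), 'tool_rot': array([-0.001,  0.986,  0.166, -0.   ]), 'contact_force': array([ 0.253, -0.257, -0.303]), 'torque': array([-0.01 ,  0.038,  0.037]), 'gripper_width': np.float64(0.999)}
scene [ 1.184 -0.282  0.619]
side [0.5   0.556 0.81 ]
```

View pics/scene0.png

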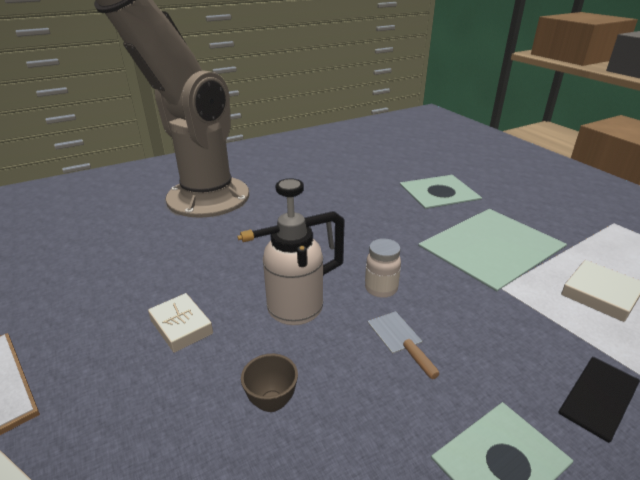

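View pics/side0.png

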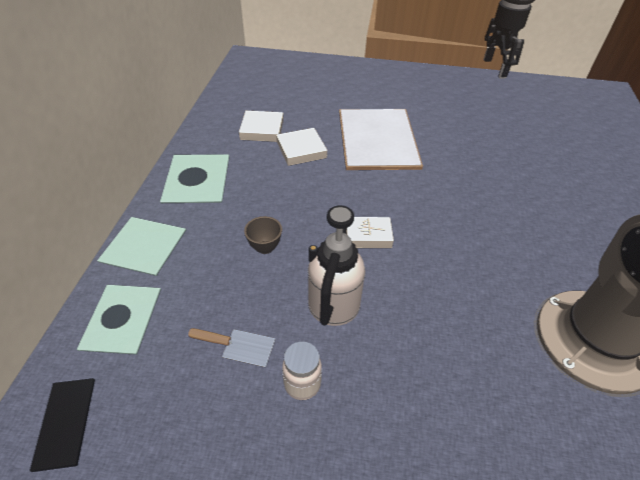

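The scene view shows the knob at about (290,186), with the nozzle to the left, the handle to the right and the gauge facing the camera at (302,255). The side view shows the knob top at about (341,216).

```bash
cat > h.py <<'E'
import numpy as np
def cloud(p,d,c):
    v,u=np.indices(d.shape); X=np.stack([(u-c["cx"])/c["fx"]*d,(v-c["cy"])/c["fy"]*d,d],-1)
    return (X-c["t"])@np.array(c["R"])
def ray(c,u,v,z):
    R=np.array(c["R"]); o=-R.T@c["t"]; r=R.T@np.array([(u-c["cx"])/c["fx"],(v-c["cy"])/c["fy"],1]); return o+r*(z-o[2])/r[2]
E
python3 - <<'E'
from h import *
import cv2
for n,(u,v) in dict(scene=(290,186),side=(341,216)).items():
    c=dict(np.load(n+".npz")); W=cloud(c["p"],c["d"],c)
    print(n,"ray",ray(c,u,v,.274))
    win=np.zeros(c["d"].shape,bool); win[v-30:v+30,u-30:u+30]=1
    m=win&(c["d"]>0)&(abs(W[...,2]-.274)<.006)
    q=W[m]; print(m.sum(),q.mean(0),q.min(0),q.max(0),"centre",cv2.minEnclosingCircle(q[:,:2].astype(np.float32)))
    P=W[(c["d"]>0)&(np.hypot(*(W[...,:2]-q.mean(0)[:2]).transpose(2,0,1))<.12)]
    for a,b in((.187,.197),(.17,.18)):
        s=P[(P[:,2]>a)&(P[:,2]<b)]; r=s[:,:2]-q.mean(0)[:2]; k=np.hypot(*r.T)
        print(a,len(s),"far",s[k>.085][:,:2].mean(0) if (k>.085).any() else 0)
c=dict(np.load("scene.npz"));print("nozzle",ray(c,245,236,.192),"gauge",ray(c,302,250,.174))
E
```

```text
scene ray [0.55504055 0.00613132 0.274     ]
360 [0.55152478 0.00649963 0.27330361] [ 0.52271599 -0.01532602  0.26801044] [0.57184803 0.03142386 0.27578921] centre ((0.5473718643188477, 0.008786211721599102), 0.024870265275239944)
0.187 524 far [ 0.54960458 -0.00965948]
0.17 499 far [0.5606811  0.10121231]
side ray [0.54376031 0.01294392 0.274     ]
483 [0.54612233 0.01272047 0.27388031] [ 0.52295127 -0.01426184  0.26819689] [0.56963258 0.03455427 0.27772915] centre ((0.5470872521400452, 0.009837108664214611), 0.02481915056705475)
0.187 220 far [0.55417257 0.10200659]
0.17 440 far [0.55388398 0.11124858]
nozzle [ 0.53990642 -0.07600906  0.192     ] gauge [0.60202846 0.0018695  0.174     ]
```

```bash
python3 -m crank '[{"jaw":0,"z":-40},{"jaw":0,"z":-40},{"jaw":0,"z":-40},{"jaw":0,"x":37,"y":-36},{"jaw":0,"x":37,"y":-36},{"jaw":0,"x":37,"y":-36},{"jaw":0,"x":37,"y":-36},{"jaw":0,"x":37,"y":-36},{"jaw":0,"x":37,"y":-36},{"jaw":0,"x":37,"y":-36},{"jaw":0,"x":37,"y":-36},{"jaw":0,"x":37,"y":-36}]' 40
```

```text
schema error: expected keys jaw, x, y, z, ax, ay, az
```

```bash
python3 -m crank '[{"jaw":0,"x":37,"y":-36},{"jaw":0,"x":37,"y":-36},{"jaw":0,"x":37,"y":-36},{"jaw":0,"x":37,"y":-36},{"jaw":0},{"jaw":0},{"jaw":0}]'
```

```text
schema error: expected keys jaw, x, y, z, ax, ay, az
```

All keys are required in every row.

```bash
python3 -m crank '[{"jaw":0,"x":0,"y":0,"z":-40,"ax":0,"ay":0,"az":0},{"jaw":0,"x":0,"y":0,"z":-40,"ax":0,"ay":0,"az":0},{"jaw":0,"x":0,"y":0,"z":-40,"ax":0,"ay":0,"az":0},{"jaw":0,"x":37,"y":-36,"z":0,"ax":0,"ay":0,"az":0},{"jaw":0,"x":37,"y":-36,"z":0,"ax":0,"ay":0,"az":0},{"jaw":0,"x":37,"y":-36,"z":0,"ax":0,"ay":0,"az":0},{"jaw":0,"x":37,"y":-36,"z":0,"ax":0,"ay":0,"az":0},{"jaw":0,"x":37,"y":-36,"z":0,"ax":0,"ay":0,"az":0},{"jaw":0,"x":37,"y":-36,"z":0,"ax":0,"ay":0,"az":0},{"jaw":0,"x":37,"y":-36,"z":0,"ax":0,"ay":0,"az":0}]' 40
```

```text
t: 1.35
eef_pos: [0.3836, -0.3131, 0.3511]
tool_rot: [-0.0, 0.986, 0.166, -0.0]
contact_force: [0.6, -0.2, -0.0]
gripper_width: -0.001
```

```bash
python3 -m crank '[{"jaw":0,"x":37,"y":-36,"z":0,"ax":0,"ay":0,"az":0},{"jaw":0,"x":37,"y":-36,"z":0,"ax":0,"ay":0,"az":0},{"jaw":0,"x":37,"y":-36,"z":0,"ax":0,"ay":0,"az":0},{"jaw":0,"x":37,"y":-36,"z":0,"ax":0,"ay":0,"az":0},{"jaw":0,"x":37,"y":-36,"z":0,"ax":0,"ay":0,"az":0},{"jaw":0,"x":37,"y":-36,"z":0,"ax":0,"ay":0,"az":0},{"jaw":0,"x":30,"y":-29,"z":0,"ax":0,"ay":0,"az":0},{"jaw":0,"x":0,"y":0,"z":0,"ax":0,"ay":0,"az":0},{"jaw":0,"x":0,"y":0,"z":0,"ax":0,"ay":0,"az":0}]'
python3 - <<'E'
from station import readout, eyes
import cv2, numpy as np
o=readout.get_obs(); e=np.array([.547,.0095])-o["eef_pos"][:2]; print(o["eef_pos"],o["contact_force"],"tool dx,dy mm",1e3*(.945*e[0]+.327*e[1]),1e3*(.327*e[0]-.945*e[1]))
p,d=eyes.read_camera("scene"); q,d=eyes.read_camera("wrist")
cv2.imwrite("pics/a.png",np.hstack([cv2.resize(p[100:400,130:430],(400,400)),cv2.resize(q,(400,300),interpolation=3).repeat(1,0) if 0 else np.vstack([cv2.resize(q,(400,300)),np.zeros((100,400,3),np.uint8)])])[:,:,::-1])
E
```

```text
t: 2.48
eef_pos: [0.5408, -0.0016, 0.3508]
tool_rot: [0.0, 0.986, 0.166, -0.001]
contact_force: [-1.2, 0.1, 0.2]
gripper_width: 0.001
[ 0.54075515 -0.00159125  0.35081405] [-1.20400622  0.11433814  0.24424942] tool dx,dy mm 9.528226966497071 -8.43916734227168
```

View pics/a.png

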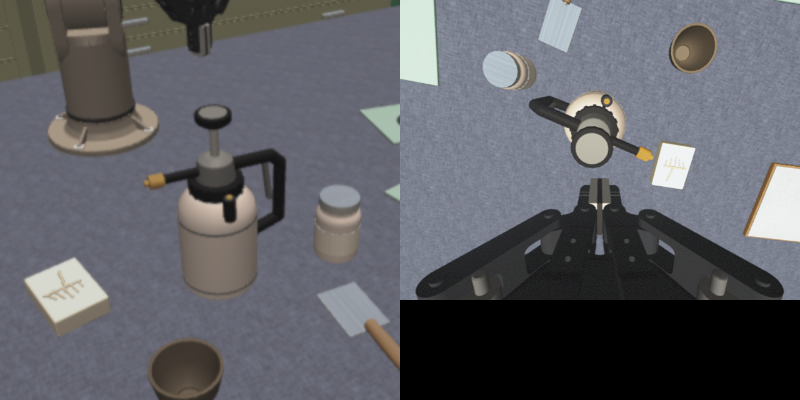

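The shut fingers hang over the knob at (200,50) in the left crop, and everything around it is clear. The remaining offset is about (9.5, -8.5) mm.

```bash
python3 -m crank '[{"jaw":0,"x":9.5,"y":-8.5,"z":0,"ax":0,"ay":0,"az":0},{"jaw":0,"x":0,"y":0,"z":30,"ax":0,"ay":0,"az":0},{"jaw":0,"x":0,"y":0,"z":30,"ax":0,"ay":0,"az":0},{"jaw":0,"x":0,"y":0,"z":5,"ax":0,"ay":0,"az":0},{"jaw":0,"x":0,"y":0,"z":0,"ax":0,"ay":0,"az":0}]'
python3 - <<'E'
from station import readout, eyes
from h import *
import cv2
o=readout.get_obs(); print(o["eef_pos"],o["contact_force"])
for n in("side","scene"):
    p,d=eyes.read_camera(n); c=eyes.calibration(n); u,v=dict(side=(341,216),scene=(290,187))[n]
    cv2.imwrite(f"pics/b{n}.png",cv2.resize(p[v-60:v+90,u-75:u+75],(400,400),interpolation=2)[:,:,::-1])
cv2.imwrite("pics/b.png",np.hstack([cv2.imread("pics/bside.png"),cv2.imread("pics/bscene.png")]))
E
```

```text
t: 3.2
eef_pos: [0.5477, 0.0105, 0.2869]
tool_rot: [-0.0, 0.986, 0.166, 0.0]
contact_force: [0.7, 0.4, 0.2]
gripper_width: 0.002
[0.54771433 0.01053854 0.28690882] [0.659772   0.41139131 0.21897393]
```

View pics/b.png

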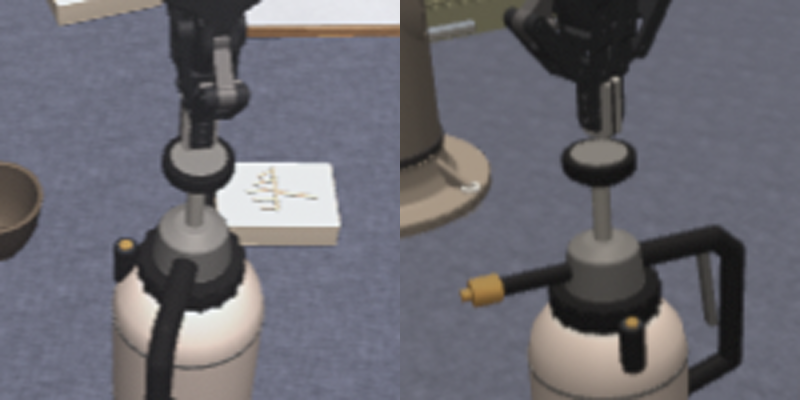

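The fingers are centred over the knob in both views, at (200,150) and (600,160). I'll make the first stroke slowly.

```bash
python3 -m crank '[{"jaw":0,"x":0,"y":0,"z":12,"ax":0,"ay":0,"az":0},{"jaw":0,"x":0,"y":0,"z":12,"ax":0,"ay":0,"az":0},{"jaw":0,"x":0,"y":0,"z":12,"ax":0,"ay":0,"az":0},{"jaw":0,"x":0,"y":0,"z":8,"ax":0,"ay":0,"az":0},{"jaw":0,"x":0,"y":0,"z":0,"ax":0,"ay":0,"az":0}]'
```

```text
t: 3.92
eef_pos: [0.5484, 0.0106, 0.2429]
tool_rot: [0.0, 0.986, 0.166, 0.001]
contact_force: [0.4, -0.3, 8.5]
gripper_width: 0.001
```

```bash
python3 -m crank '[{"jaw":0,"x":0,"y":0,"z":6,"ax":0,"ay":0,"az":0},{"jaw":0,"x":0,"y":0,"z":2,"ax":0,"ay":0,"az":0},{"jaw":0,"x":0,"y":0,"z":0,"ax":0,"ay":0,"az":0}]'
```

```text
t: 4.3
eef_pos: [0.5485, 0.0106, 0.2354]
tool_rot: [0.0, 0.986, 0.166, 0.001]
contact_force: [-0.8, -0.6, 9.3]
gripper_width: -0.003
```

```bash
python3 -m crank '[{"jaw":0,"x":0,"y":0,"z":2,"ax":0,"ay":0,"az":0},{"jaw":0,"x":0,"y":0,"z":0,"ax":0,"ay":0,"az":0}]'
```

```text
t: 4.55
eef_pos: [0.5485, 0.0105, 0.2341]
tool_rot: [0.0, 0.986, 0.166, 0.002]
contact_force: [-1.0, 0.1, 13.0]
gripper_width: -0.001
```

```bash
python3 -m crank '[{"jaw":0,"x":0,"y":0,"z":-24,"ax":0,"ay":0,"az":0},{"jaw":0,"x":0,"y":0,"z":-24,"ax":0,"ay":0,"az":0},{"jaw":0,"x":0,"y":0,"z":0,"ax":0,"ay":0,"az":0},{"jaw":0,"x":0,"y":0,"z":0,"ax":0,"ay":0,"az":0},{"jaw":0,"x":0,"y":0,"z":0,"ax":0,"ay":0,"az":0},{"jaw":0,"x":0,"y":0,"z":12,"ax":0,"ay":0,"az":0},{"jaw":0,"x":0,"y":0,"z":12,"ax":0,"ay":0,"az":0},{"jaw":0,"x":0,"y":0,"z":12,"ax":0,"ay":0,"az":0},{"jaw":0,"x":0,"y":0,"z":12,"ax":0,"ay":0,"az":0},{"jaw":0,"x":0,"y":0,"z":0,"ax":0,"ay":0,"az":0},{"jaw":0,"x":0,"y":0,"z":0,"ax":0,"ay":0,"az":0}]'
```

```text
t: 5.92
eef_pos: [0.5482, 0.0105, 0.2341]
tool_rot: [0.0, 0.986, 0.166, 0.001]
contact_force: [-4.1, -1.2, 18.6]
gripper_width: -0.002
```

```bash
python3 - <<'E'
from station import eyes
import cv2, numpy as np
a,_=eyes.read_camera("side"); b,_=eyes.read_camera("scene")
cv2.imwrite("pics/c.png",np.hstack([cv2.resize(a[170:320,270:420],(400,400),interpolation=2),cv2.resize(b[180:330,220:370],(400,400),interpolation=2)])[:,:,::-1])
E
```

```text
(no output)
```

View pics/c.png

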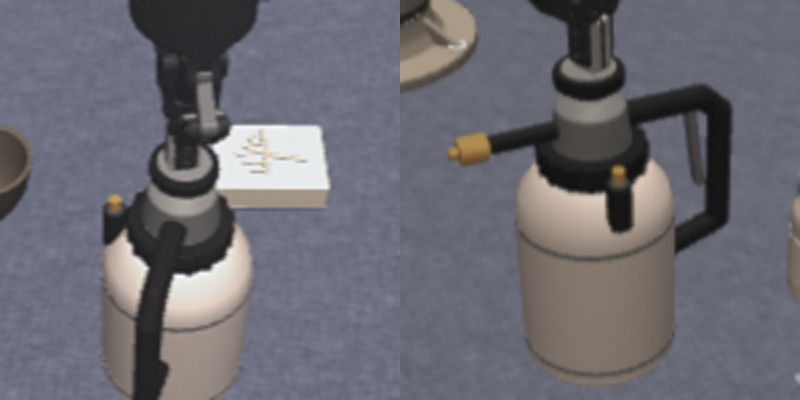

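The knob is fully down, the sprayer is unmoved, and the brass pin at (618,175) is rising. I'll carry on with full strokes.

```bash
python3 -m crank '[{"jaw":0,"x":0,"y":0,"z":-24,"ax":0,"ay":0,"az":0},{"jaw":0,"x":0,"y":0,"z":-24,"ax":0,"ay":0,"az":0},{"jaw":0,"x":0,"y":0,"z":0,"ax":0,"ay":0,"az":0},{"jaw":0,"x":0,"y":0,"z":0,"ax":0,"ay":0,"az":0},{"jaw":0,"x":0,"y":0,"z":0,"ax":0,"ay":0,"az":0},{"jaw":0,"x":0,"y":0,"z":12,"ax":0,"ay":0,"az":0},{"jaw":0,"x":0,"y":0,"z":12,"ax":0,"ay":0,"az":0},{"jaw":0,"x":0,"y":0,"z":12,"ax":0,"ay":0,"az":0},{"jaw":0,"x":0,"y":0,"z":12,"ax":0,"ay":0,"az":0},{"jaw":0,"x":0,"y":0,"z":0,"ax":0,"ay":0,"az":0},{"jaw":0,"x":0,"y":0,"z":0,"ax":0,"ay":0,"az":0}]'
```

```text
t: 7.4
eef_pos: [0.5482, 0.0105, 0.2341]
tool_rot: [0.0, 0.986, 0.166, 0.001]
contact_force: [-4.6, -0.5, 17.9]
gripper_width: 0.001
```

```bash
python3 -m crank '[{"jaw":0,"x":0,"y":0,"z":-24,"ax":0,"ay":0,"az":0},{"jaw":0,"x":0,"y":0,"z":-24,"ax":0,"ay":0,"az":0},{"jaw":0,"x":0,"y":0,"z":0,"ax":0,"ay":0,"az":0},{"jaw":0,"x":0,"y":0,"z":0,"ax":0,"ay":0,"az":0},{"jaw":0,"x":0,"y":0,"z":0,"ax":0,"ay":0,"az":0},{"jaw":0,"x":0,"y":0,"z":12,"ax":0,"ay":0,"az":0},{"jaw":0,"x":0,"y":0,"z":12,"ax":0,"ay":0,"az":0},{"jaw":0,"x":0,"y":0,"z":12,"ax":0,"ay":0,"az":0},{"jaw":0,"x":0,"y":0,"z":12,"ax":0,"ay":0,"az":0},{"jaw":0,"x":0,"y":0,"z":0,"ax":0,"ay":0,"az":0},{"jaw":0,"x":0,"y":0,"z":0,"ax":0,"ay":0,"az":0}]'
```

```text
t: 8.78
eef_pos: [0.5482, 0.0106, 0.2341]
tool_rot: [0.0, 0.986, 0.166, 0.001]
contact_force: [-4.3, -0.9, 18.4]
gripper_width: -0.002
```

```bash
python3 - <<'E'
from station import eyes
import cv2, numpy as np
a,_=eyes.read_camera("side"); b,_=eyes.read_camera("scene")
cv2.imwrite("pics/d.png",np.hstack([cv2.resize(a[170:320,270:420],(400,400),interpolation=2),cv2.resize(b[180:330,220:370],(400,400),interpolation=2)])[:,:,::-1])
E
```

```text
(no output)
```

View pics/d.png

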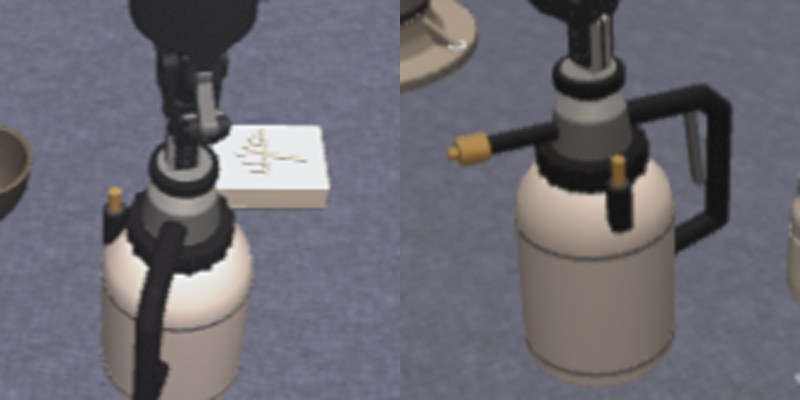

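The pin, at (618,168), is a little past halfway out, with no white band showing yet. I'll do two more full strokes and look again.

```bash
python3 -m crank '[{"jaw":0,"x":0,"y":0,"z":-24,"ax":0,"ay":0,"az":0},{"jaw":0,"x":0,"y":0,"z":-24,"ax":0,"ay":0,"az":0},{"jaw":0,"x":0,"y":0,"z":0,"ax":0,"ay":0,"az":0},{"jaw":0,"x":0,"y":0,"z":0,"ax":0,"ay":0,"az":0},{"jaw":0,"x":0,"y":0,"z":0,"ax":0,"ay":0,"az":0},{"jaw":0,"x":0,"y":0,"z":12,"ax":0,"ay":0,"az":0},{"jaw":0,"x":0,"y":0,"z":12,"ax":0,"ay":0,"az":0},{"jaw":0,"x":0,"y":0,"z":12,"ax":0,"ay":0,"az":0},{"jaw":0,"x":0,"y":0,"z":12,"ax":0,"ay":0,"az":0},{"jaw":0,"x":0,"y":0,"z":0,"ax":0,"ay":0,"az":0},{"jaw":0,"x":0,"y":0,"z":0,"ax":0,"ay":0,"az":0}]'
```

```text
t: 10.25
eef_pos: [0.5482, 0.0105, 0.2341]
tool_rot: [0.0, 0.986, 0.166, 0.001]
contact_force: [-4.3, -0.6, 17.9]
gripper_width: -0.0
```

```bash
python3 -m crank '[{"jaw":0,"x":0,"y":0,"z":-24,"ax":0,"ay":0,"az":0},{"jaw":0,"x":0,"y":0,"z":-24,"ax":0,"ay":0,"az":0},{"jaw":0,"x":0,"y":0,"z":0,"ax":0,"ay":0,"az":0},{"jaw":0,"x":0,"y":0,"z":0,"ax":0,"ay":0,"az":0},{"jaw":0,"x":0,"y":0,"z":0,"ax":0,"ay":0,"az":0},{"jaw":0,"x":0,"y":0,"z":12,"ax":0,"ay":0,"az":0},{"jaw":0,"x":0,"y":0,"z":12,"ax":0,"ay":0,"az":0},{"jaw":0,"x":0,"y":0,"z":12,"ax":0,"ay":0,"az":0},{"jaw":0,"x":0,"y":0,"z":12,"ax":0,"ay":0,"az":0},{"jaw":0,"x":0,"y":0,"z":0,"ax":0,"ay":0,"az":0},{"jaw":0,"x":0,"y":0,"z":0,"ax":0,"ay":0,"az":0}]'
```

```text
t: 11.62
eef_pos: [0.5482, 0.0106, 0.234]
tool_rot: [0.0, 0.986, 0.166, 0.001]
contact_force: [-4.1, 0.1, 17.9]
gripper_width: -0.003
```

```bash
python3 - <<'E'
from station import eyes
import cv2, numpy as np
a,_=eyes.read_camera("side"); b,_=eyes.read_camera("scene")
cv2.imwrite("pics/e.png",np.hstack([cv2.resize(a[220:280,290:350],(400,400),interpolation=0),cv2.resize(b[220:280,272:332],(400,400),interpolation=0)])[:,:,::-1])
E
```

```text
(no output)
```

View pics/e.png

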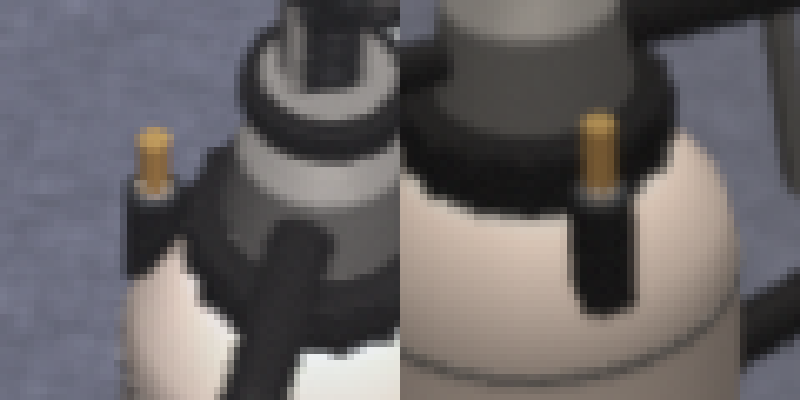

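The white band is starting to show at the pin's foot, at (600,195) and (153,188). I'll do two more strokes, which the relief valve makes harmless, then back off upward.

```bash
python3 -m crank '[{"jaw":0,"x":0,"y":0,"z":-24,"ax":0,"ay":0,"az":0},{"jaw":0,"x":0,"y":0,"z":-24,"ax":0,"ay":0,"az":0},{"jaw":0,"x":0,"y":0,"z":0,"ax":0,"ay":0,"az":0},{"jaw":0,"x":0,"y":0,"z":0,"ax":0,"ay":0,"az":0},{"jaw":0,"x":0,"y":0,"z":0,"ax":0,"ay":0,"az":0},{"jaw":0,"x":0,"y":0,"z":12,"ax":0,"ay":0,"az":0},{"jaw":0,"x":0,"y":0,"z":12,"ax":0,"ay":0,"az":0},{"jaw":0,"x":0,"y":0,"z":12,"ax":0,"ay":0,"az":0},{"jaw":0,"x":0,"y":0,"z":12,"ax":0,"ay":0,"az":0},{"jaw":0,"x":0,"y":0,"z":0,"ax":0,"ay":0,"az":0},{"jaw":0,"x":0,"y":0,"z":0,"ax":0,"ay":0,"az":0}]'
```

```text
t: 13.1
eef_pos: [0.5482, 0.0105, 0.234]
tool_rot: [0.0, 0.986, 0.166, 0.001]
contact_force: [-4.5, -0.9, 17.8]
gripper_width: -0.002
```

```bash
python3 -m crank '[{"jaw":0,"x":0,"y":0,"z":-24,"ax":0,"ay":0,"az":0},{"jaw":0,"x":0,"y":0,"z":-24,"ax":0,"ay":0,"az":0},{"jaw":0,"x":0,"y":0,"z":0,"ax":0,"ay":0,"az":0},{"jaw":0,"x":0,"y":0,"z":0,"ax":0,"ay":0,"az":0},{"jaw":0,"x":0,"y":0,"z":0,"ax":0,"ay":0,"az":0},{"jaw":0,"x":0,"y":0,"z":12,"ax":0,"ay":0,"az":0},{"jaw":0,"x":0,"y":0,"z":12,"ax":0,"ay":0,"az":0},{"jaw":0,"x":0,"y":0,"z":12,"ax":0,"ay":0,"az":0},{"jaw":0,"x":0,"y":0,"z":12,"ax":0,"ay":0,"az":0},{"jaw":0,"x":0,"y":0,"z":0,"ax":0,"ay":0,"az":0},{"jaw":0,"x":0,"y":0,"z":0,"ax":0,"ay":0,"az":0}]'
```

```text
t: 14.48
eef_pos: [0.5482, 0.0106, 0.2341]
tool_rot: [0.0, 0.986, 0.166, 0.001]
contact_force: [-4.5, -1.1, 18.4]
gripper_width: 0.003
```

```bash
python3 -m crank '[{"jaw":0,"x":0,"y":0,"z":-24,"ax":0,"ay":0,"az":0},{"jaw":0,"x":0,"y":0,"z":-24,"ax":0,"ay":0,"az":0},{"jaw":0,"x":0,"y":0,"z":-30,"ax":0,"ay":0,"az":0},{"jaw":0,"x":0,"y":0,"z":-30,"ax":0,"ay":0,"az":0},{"jaw":0,"x":0,"y":0,"z":0,"ax":0,"ay":0,"az":0},{"jaw":0,"x":0,"y":0,"z":0,"ax":0,"ay":0,"az":0},{"jaw":0,"x":0,"y":0,"z":0,"ax":0,"ay":0,"az":0},{"jaw":0,"x":0,"y":0,"z":0,"ax":0,"ay":0,"az":0}]'
python3 - <<'E'
from station import eyes
from h import *
import cv2
a,d=eyes.read_camera("side"); c=eyes.calibration("side"); b,_=eyes.read_camera("scene")
W=cloud(a,d,c); m=(d>0)&(abs(W[...,2]-.274)<.006)&(np.hypot(W[...,0]-.547,W[...,1]-.01)<.04); q=W[m]
print(m.sum(),q[:,2].mean(),cv2.minEnclosingCircle(q[:,:2].astype(np.float32)))
cv2.imwrite("pics/f.png",np.hstack([cv2.resize(b[130:330,200:400],(400,400),interpolation=2),cv2.resize(b[220:280,272:332],(400,400),interpolation=0)])[:,:,::-1])
E
```

```text
t: 15.48
eef_pos: [0.547, 0.0103, 0.3393]
tool_rot: [-0.0, 0.986, 0.166, -0.001]
contact_force: [-0.6, 0.4, 0.5]
gripper_width: 0.002
482 0.27398538492100066 ((0.5461180806159973, 0.009948746301233768), 0.024723755195736885)
```

View pics/f.png

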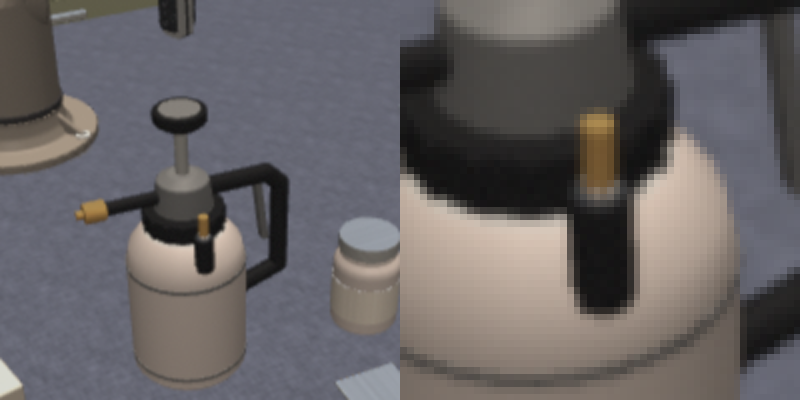

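The knob is up and clear of the fingers. The pin top is at (597,115) with the band at its foot at (600,195), and it has not moved over the last two strokes, so it is at its stop. I'm handing in.

```bash
python3 -c "
from station import ticket; print(ticket.hand_in())"
```

```text
the job is handed in; nothing more can be done
None
```

I pumped the sprayer with eight full strokes, using the shut fingers on the knob. The tool went down to 0.234 m and met the firm stop at 13 to 19 N each time. I then backed off straight up and handed the job in at about 15.6 s; the hand-in gives no verdict.

My last checks before that:
- **Knob:** its top measured 0.274 m high, which is fully up. Its centre is within about 1 mm of where it started, so the sprayer has not shifted.
- **Pin:** I judged it fully out because the white band shows at its foot and it did not rise over the last two strokes. I did not measure its height directly.
- **Contact:** the fingers are about 65 mm above the knob and the tool force reads about zero. The jar and what shows of the spatula look unmoved in the last picture; I did not measure the other things on the table.

No check failed. One thing to note is that pressing on the stop also gave a sideways force of about 4 N, without any visible shift.

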